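# Put the microscope's loose parts away in their places

### The job

Put the microscope's four loose parts away: stand the eyepiece upright in the wide round cup and the objective upright in the narrow round cup, and lay the angle bracket and the link each flat on the floor of the square tray that has the sample of the same shape beside it. Do not tip the eyepiece or the objective over at any time.

Things in the scene. Friction and masses are not known exactly. Their poses are not given: they have to be found in the camera images.
- eyepiece_c (a point): Loose eyepiece, black with steel tube, 64 mm tall, 90 to 160 g, standing upright with its wide end down: a black round body of 46 mm diameter for the lower 40 mm, a steel tube of 30 mm diameter above. This point: on its axis, half-way up (32 mm above its foot); z is its axis, up.
- objective_c (a point): Loose objective, steel, 60 mm tall, 80 to 150 g, standing upright: 28 mm diameter for the lower 44 mm, then tapering to a 14 mm nose on top. This point: on its axis, half-way up (30 mm above its foot); z is its axis, up.
- bracket_c (a point): Loose L-shaped aluminium angle bracket, lying flat, 14 mm thick, 35 to 60 g. Long leg 56 by 14 mm along its x; short leg, 14 mm wide, goes to its +y from the +x end and reaches 32 mm from the long leg's centre line. This point: centre of the long leg, half-way up (7 mm above its underside); z up. Grip it across the long leg (14 mm, along y).
- link_c (a point): Loose dog-bone-shaped aluminium link, lying flat, 14 mm thick, 40 to 75 g: a straight bar 14 mm wide along its x with a round disc of 26 mm diameter centred 30 mm from the middle at either end, 86 mm long in all. This point: the middle of the bar, half-way up (7 mm above its underside); z up. Grip it across the bar (14 mm, along y).
- wide_cup: Fixed low round white cup, open on top, the wider of the two: 64 mm inside, 76 mm outside diameter; its floor is 4 mm and its rim 11 mm above the work surface. Origin: centre of its underside, on the work surface; z up.
- narrow_cup: Fixed low round white cup, open on top, the narrower of the two: 44 mm inside, 56 mm outside diameter; its floor is 4 mm and its rim 11 mm above the work surface. Origin: centre of its underside, on the work surface; z up.
- tray_a: Fixed square white tray, open on top, lying level: 112 mm square outside, 104 mm inside, walls 4 mm thick; its floor is 4 mm and its rim 10 mm above the work surface. Origin: centre of its underside, on the work surface; x and y along its sides, z up. The two trays are alike; beyond each one's far side a sample card lies, centre 112 mm from the tray's: it tells what the tray is for.
- tray_b: Fixed square white tray, open on top, lying level: 112 mm square outside, 104 mm inside, walls 4 mm thick; its floor is 4 mm and its rim 10 mm above the work surface. Origin: centre of its underside, on the work surface; x and y along its sides, z up. The two trays are alike; beyond each one's far side a sample card lies, centre 112 mm from the tray's: it tells what the tray is for.
- sample_bracket: Fixed brown card, 70 by 100 mm and 2 mm thick, with a 6 mm thick sample of the L-shaped angle bracket fastened on it, the same outline and size as the real one (top 8 mm above the work surface); not to be moved. It lies beside one of the two trays: the nearer tray is the one for the angle bracket. Origin: centre of the card's underside, z up.
- sample_link: Fixed brown card, 70 by 100 mm and 2 mm thick, with a 6 mm thick sample of the dog-bone link fastened on it, the same outline and size as the real one (top 8 mm above the work surface); not to be moved. It lies beside one of the two trays: the nearer tray is the one for the link. Origin: centre of the card's underside, z up.
There are look-alikes about, which are no part of the job. What is shaped like the part that bears link_c but black or turquoise is not meant. What is shaped like the narrow_cup but black or pink is not meant.

How it is judged:
By the outcome, as a careful person would: the job done as asked, in the order asked, and still so for the second after the job is handed in, with the robot touching nothing.
It also fails if it takes over 99 s, if anything falls off the work surface, if the arm or the gripper's body presses on something with over 40 N, if the wrist force passes 120 N, or if a joint passes its speed limit or range.

### The arm

A 6-joint arm with a two-finger parallel gripper is mounted at the origin on the work surface. World frame = base frame: x ahead of the robot, y to its left, z up, the work surface at z = 0. Lengths are in m, angles in rad, forces in N, time in s.
With the tool pointing down it reaches from about 0.35 to 0.975 m from the base axis. Payload 7.1 kg.
Tool frame: the origin (TCP) lies midway between the tips of the shut fingers; the grasp point (between the pads) lies 19 mm behind it; z points along the fingers, y is the line along which they close (so a half turn about z gives the same grasp; the last joint's range is limited). The gripper opens to 88 mm and grips with 3 to 60 N. Pads are 20 mm wide; open, the fingers measure 115 mm over their backs; the gripper's body (75 mm by 178 mm) begins 61 mm behind the grasp point.
Start: joints at [1.159, 0.423, 1.63, -0, 1.089, -0.019], TCP at [0.239, 0.577, 0.223] pointing down, gripper open.
Joint ranges: [-3, 3], [-0.9, 2.11], [0.09, 2.58], [-1.31, 4.45], [0.11, 2.69], [-2.54, 2.54]. Speed limits (rad/s): [2.39, 2.39, 3.01, 3.14, 3.14, 3.14].

### API

Orientations are given as a unit quaternion [w, x, y, z].
In Python, from station import move_pose, movel, movej, command_gripper, wait, inverse_kinematics, read_camera, camera_info, MotionError, job_done, get_time, get_joint_pos, get_qvel, get_effort, get_tcp_pos, get_ee_rot, get_ft_force, get_ft_torque, get_grip_width, get_finger_force gives the robot as it stands. Calls block until the motion is done:
- move_pose(position, orientation): joint-space move of the TCP to a pose.
- movel(position, frame=None, v=0.15, until_force=None): straight line of the TCP; frame=None keeps the orientation; v is the mean speed in m/s. With until_force (N) it stops when the force on the tool has changed by that much, and returns True; else False.
- movej(angles): joint-space move.
- command_gripper(opening): opening from 0.0 (shut) to 1.0 (fully open); the grip force is fixed at half the most; returns when the fingers have stopped.
- wait(seconds).
- inverse_kinematics(position, orientation): joint angles nearest the present ones, or None.
- read_camera(name): name is "side" or "top" or "wrist"; returns the picture (400x640x3 uint8, red, green, blue); there is no depth.
- camera_info(name): a dict with "intrinsics" (3x3 intrinsics, pixels), "dist" ([k1, k2, p1, p2, k3] as OpenCV has them; the pictures are not rectified), "T" (4x4, takes a point from camera to world coordinates); the wrist camera has in their place "tool_from_camera" (4x4, takes a point from camera to tool coordinates, whose origin is the TCP and whose axes are the flange's). Camera axes: x right, y up, looking along -z (the intrinsics and any distortion apply to the point x, -y, -z); pixel columns grow to the right and rows downward; lengths in m; the calibration is good to about 2 mm. A picture is of the moment at which its call begins: read the wrist's pose just before it. camera_info takes no time and is no camera call.
A pose or a line that the arm cannot do raises MotionError and nothing moves.
- job_done(): hands the job in; it is judged then, once.
Readings, each from a call of its own:
- get_time(): time.
- get_joint_pos(): joint angles.
- get_qvel(): joint speeds.
- get_effort(): joint torques, N m.
- get_tcp_pos(): TCP position.
- get_ee_rot(): TCP orientation.
- get_ft_force(): force on the tool from outside, world axes, zero at the start.
- get_ft_torque(): the same for the moment, N m.
- get_grip_width(): opening from 0.0 (shut) to 1.0 (fully open).
- get_finger_force(): force on a finger pad.
Only numpy, scipy, OpenCV 4.12 (cv2) and the standard library are available. Lean on these libraries where they do the work, as an engineer would, in place of code of your own. Each camera call takes 0.05 s, during which the arm holds its last target. There are 200 camera calls.

## Working session

There is one attempt and no reset: what is moved stays moved. The work goes in short steps, each a Python script; the robot and the scene stay as the last script left them, time stands still between calls to the robot, and variables do not carry over. Pictures are saved under pics/ and viewed, at most 14 in all, crops included, and the job is handed in when it is done.

```bash
mkdir -p pics
python3 - <<'E'
from station import *
import cv2,numpy as np
for n in ("top","side"):
    im=read_camera(n); cv2.imwrite(f"pics/{n}0.png",im[:,:,::-1])
    i=camera_info(n); print(n,np.round(i["intrinsics"],1).tolist(),i["dist"],np.round(i["T"],3).tolist())
i=camera_info("wrist");print(i); print(get_ee_rot(),get_time())
E
```

```text
top [[370.6, 0.0, 316.8], [0.0, 370.6, 194.7], [0.0, 0.0, 1.0]] [0.00146048 0.         0.         0.         0.        ] [[0.021, 0.971, -0.237, 0.297], [-1.0, 0.019, -0.013, -0.034], [-0.008, 0.238, 0.971, 1.047], [0.0, 0.0, 0.0, 1.0]]
side [[408.1, 0.0, 324.8], [0.0, 408.1, 198.6], [0.0, 0.0, 1.0]] [0.0275516 0.        0.        0.        0.       ] [[0.778, 0.485, -0.399, 0.138], [-0.627, 0.582, -0.517, -0.549], [-0.019, 0.653, 0.757, 0.826], [0.0, 0.0, 0.0, 1.0]]
{'intrinsics': array([[334.25356318,   0.        , 316.02150689],
       [  0.        , 334.25356318, 199.38458811],
       [  0.        ,   0.        ,   1.        ]]), 'dist': array([-0.04007253,  0.        ,  0.        ,  0.        ,  0.        ]), 'tool_from_camera': array([[ 2.38124577e-04,  9.55584908e-01,  2.94715840e-01,
         8.10808607e-02],
       [ 9.99999961e-01, -2.71542251e-04,  7.24667826e-05,
        -2.16006312e-04],
       [ 1.49275966e-04,  2.94715811e-01, -9.55584935e-01,
        -1.61434307e-01],
       [ 0.00000000e+00,  0.00000000e+00,  0.00000000e+00,
         1.00000000e+00]])}
[-1.28660345e-04  1.95106974e-01  9.80781731e-01 -6.69856733e-04] 0.1
```

View pics/top0.png

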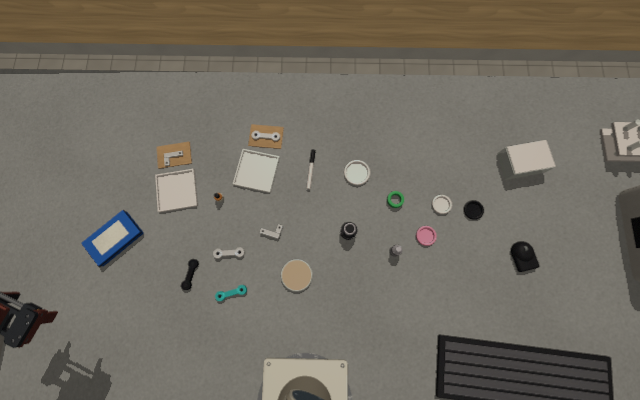

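View pics/side0.png

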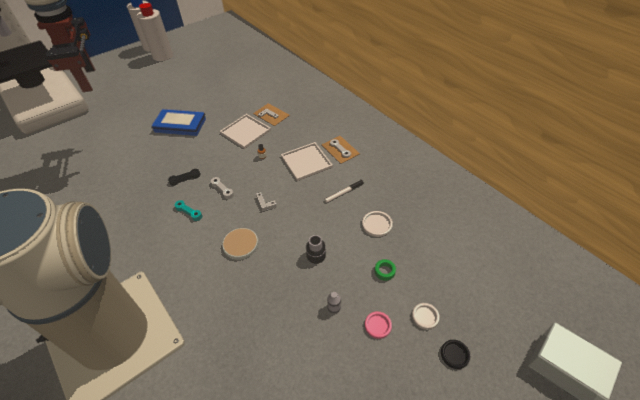

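Top view: eyepiece (349,230), objective (396,251), bracket (271,232), silver link (229,254), wide cup (357,173), white narrow cup (442,205). The link tray is at (257,171) with the dog-bone card beyond it, and the bracket tray at (176,191) with the L card. The side view agrees.

```bash
cat > h.py <<'E'
from station import *
import cv2,numpy as np,json
from scipy.spatial.transform import Rotation as R
F=np.diag([1.,-1,-1])
def q(yaw): return [0,np.cos(yaw/2),np.sin(yaw/2),0]   # tool down, tool x at yaw in world
def rot():
    w,x,y,z=get_ee_rot(); return R.from_quat([x,y,z,w]).as_matrix()
def wristT():
    T=np.eye(4); T[:3,:3]=rot(); T[:3,3]=get_tcp_pos(); return T@camera_info("wrist")["tool_from_camera"]
def shot(name,fn):
    T=wristT() if name=="wrist" else camera_info(name)["T"]
    im=read_camera(name); cv2.imwrite(f"pics/{fn}.png",im[:,:,::-1]); np.save(f"pics/{fn}.npy",T); return im
def ray(name,T,uv):
    i=camera_info(name); p=cv2.undistortPoints(np.array([[uv]],float),i["intrinsics"],i["dist"])[0,0]
    d=np.asarray(T)[:3,:3]@F@np.array([p[0],p[1],1]); return np.asarray(T)[:3,3],d/np.linalg.norm(d)
def onz(name,T,uv,z):
    o,d=ray(name,T,uv); return o+d*(z-o[2])/d[2]
def tri(*rays):
    A=0;b=0
    for o,d in rays: M=np.eye(3)-np.outer(d,d); A=A+M; b=b+M@o
    p=np.linalg.solve(A,b); return p,max(np.linalg.norm((np.eye(3)-np.outer(d,d))@(p-o)) for o,d in rays)
def proj(name,T,P):
    i=camera_info(name); T=np.asarray(T); c=(np.atleast_2d(P)-T[:3,3])@T[:3,:3]@F
    return cv2.projectPoints(c,np.zeros(3),np.zeros(3),i["intrinsics"],i["dist"])[0][:,0]
E
python3 - <<'E'
from h import *
t=camera_info("top")["T"]; s=camera_info("side")["T"]
for n,a,b in [("eye",(349,228),(316,243)),("obj",(396,250),(334,303)),("brk",(271,232),(265,201)),("link",(229,254),(221,187)),("wide",(357,173),(377,224)),("nar",(442,205),(425,316)),("trL",(257,171),(306,161)),("trB",(176,191),(245,130))]:
    p,e=tri(ray("top",t,a),ray("side",s,b)); print(n,p.round(3),round(e,4),"r",np.hypot(p[0],p[1]).round(3))
E
```

```text
eye [ 0.448 -0.109  0.048] 0.001 r 0.462
obj [ 0.394 -0.24   0.021] 0.0013 r 0.461
brk [0.441 0.107 0.006] 0.0015 r 0.454
link [0.376 0.22  0.013] 0.0003 r 0.435
wide [ 0.619 -0.137  0.004] 0.0001 r 0.634
nar [ 0.527 -0.379  0.007] 0.0003 r 0.649
trL [0.619 0.158 0.006] 0.0006 r 0.639
trB [0.554 0.389 0.007] 0.0007 r 0.677
```

Run:
```python
from h import *
for n,p in [("L1",(.5,.30,.27)),("L2",(.56,.16,.27)),("R1",(.56,-.12,.27)),("R2",(.5,-.27,.27))]:
    move_pose(p,q(0)); wait(.15); shot("wrist",n)
print(get_time(),get_joint_pos())
for n in ("L1","R2"):
    im=cv2.imread(f"pics/{n}.png"); cv2.imwrite(f"pics/{n}b.png",cv2.resize(im,(800,500),interpolation=cv2.INTER_CUBIC))
```

```text
5.1583 [-5.13416885e-01  2.87661459e-01  1.71347781e+00  2.62185058e-04
  1.14047376e+00  1.05522878e+00]
```

View pics/L1b.png

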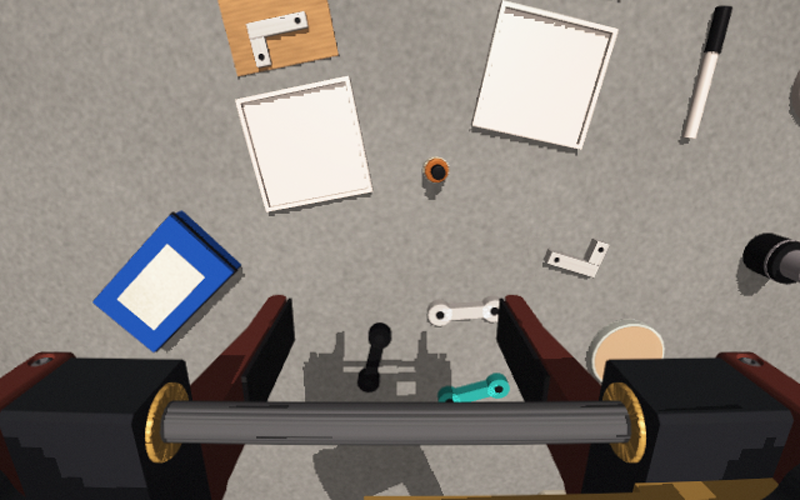

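View pics/R2b.png

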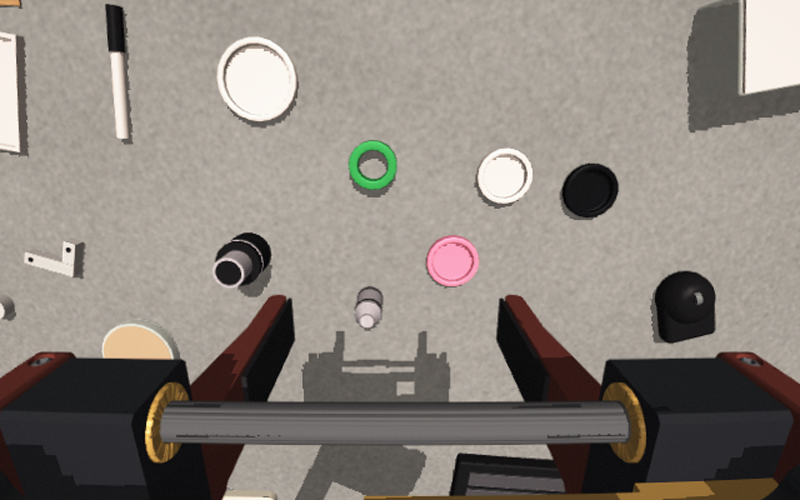

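L1 (shown at ×1.25): bracket tray centre ≈(304,146) with the L card above it, and link tray ≈(545,76). The bracket's long leg runs (548,260)–(597,270) with the short leg going up to (600,247). The link holes are at (440,315) and (493,311), the latter next to the finger. R2 (×1.25): wide cup (257,79), narrow white cup (504,176), eyepiece top (230,271), objective nose (367,321).

Run:
```python
import cv2
for n in ("L2","R1"):
    im=cv2.imread(f"pics/{n}.png"); cv2.imwrite(f"pics/{n}b.png",cv2.resize(im,(800,500),interpolation=cv2.INTER_CUBIC))
```

```text
(no output)
```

View pics/L2b.png

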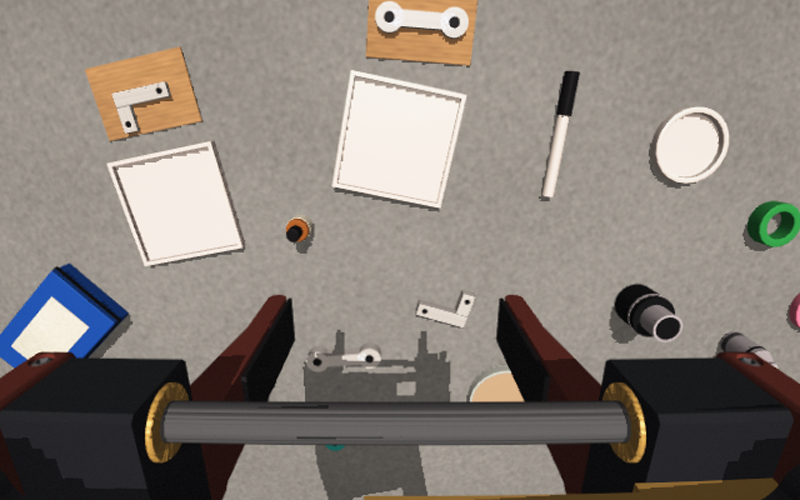

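View pics/R1b.png

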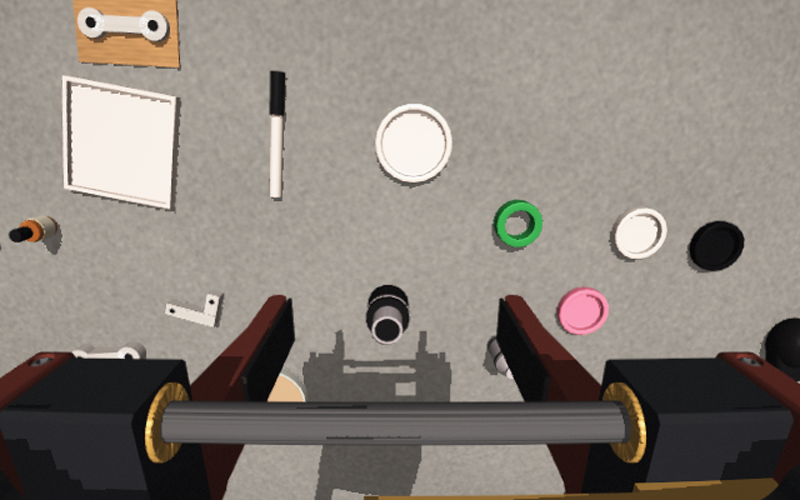

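L2 (×1.25): bracket corner (463,326), link holes (318,360) and (370,357), link tray ≈(399,139), bracket tray ≈(177,204). R1 (×1.25): wide cup (414,143), narrow white cup (640,233), eyepiece top (386,330). I'll enlarge the bracket, link and objective next.

Run:
```python
import cv2,numpy as np
T=[("L2",328,228),("R1",127,224),("L1",430,182),("L1",345,222),("L2",244,258),("R2",262,216)]
t=[]
for n,u,v in T:
    im=cv2.imread(f"pics/{n}.png")[v:v+60,u:u+65]; t.append(cv2.resize(im,None,fx=4,fy=4,interpolation=cv2.INTER_CUBIC))
cv2.imwrite("pics/m1.png",np.vstack([np.hstack(t[:3]),np.hstack(t[3:])]))
```

```text
(no output)
```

View pics/m1.png

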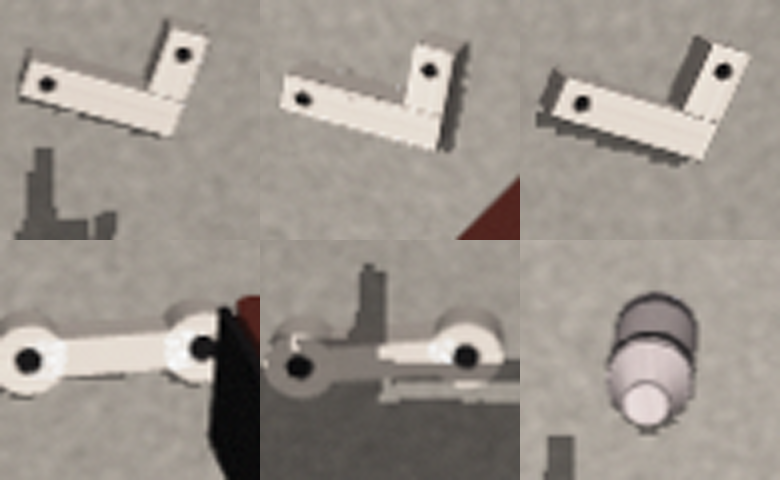

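```bash
python3 - <<'E'
from h import *
from scipy.optimize import least_squares
V={n:np.load(f"pics/{n}.npy") for n in("L1","L2","R1","R2")}
O={"bL2":("L2",328,228),"bR1":("R1",127,224),"bL1":("L1",430,182),"lL1":("L1",345,222),"lL2":("L2",244,258),"oR2":("R2",262,216)}
def t(o,u,v): n,a,b=O[o]; return n,(a+(u+.5)/4-.5,b+(v+.5)/4-.5)
def s(n,u,v): return n,((u+.5)/1.25-.5,(v+.5)/1.25-.5)
def T(*obs): return tri(*[ray("wrist",V[n],uv) for n,uv in obs])
def show(n,*o): p,e=T(*o); print(n,p.round(4),"err",round(e,4)); return p
R_={}
# bracket: fit outline
L=np.array([(28,-7),(28,32),(14,32),(14,7),(-28,7),(-28,-7)])/1000
B={"bL2":[(172,137),(210,38),(170,26),(149,93),(33,60),(20,95)],"bR1":[(175,151),(195,50),(155,43),(145,103),(27,74),(21,104)],"bL1":[(182,160),(229,55),(191,42),(155,104),(44,74),(30,110)]}
def res(x):
    c,si=np.cos(x[2]),np.sin(x[2]); P=np.c_[x[0]+L[:,0]*c-L[:,1]*si,x[1]+L[:,0]*si+L[:,1]*c,np.full(6,x[3])]
    return np.concatenate([(proj("wrist",V[O[k][0]],P)-[t(k,*u)[1] for u in B[k]]).ravel() for k in B])
f=least_squares(res,[.441,.107,-1.7,.014]); print("brk",f.x.round(4),"rms px",np.sqrt(np.mean(f.fun**2)).round(2)); R_["brk"]=f.x.tolist()
a=show("link h1",t("lL1",28,121),t("lL2",38,126)); b=show("link h2",t("lL1",203,108),t("lL2",206,116)); print("dist",np.linalg.norm(a-b))
R_["link"]=[*((a+b)/2)[:2],float(np.arctan2(*(b-a)[[1,0]])),((a+b)/2)[2]]; print("link",np.round(R_["link"],4))
R_["eye"]=show("eye",s("R2",230,273),s("R1",386,330),s("L2",668,327)).tolist()
n,uv=t("oR2",127,164); p=onz("wrist",V[n],uv,.06); print("obj z.06",p.round(4)); R_["obj"]=p.tolist()
print("side proj",proj("side",camera_info("side")["T"],p),"top",proj("top",camera_info("top")["T"],p))
R_["wide"]=show("wide",s("R2",257,80),s("R1",414,143),s("L2",690,145)).tolist()
R_["nar"]=show("nar",s("R2",504,176),s("R1",640,233)).tolist()
S=np.array([(56,56),(56,-56),(-56,-56),(-56,56)])/1000
for nm,C in {"trB":{"L1":[(237,100),(348,77),(372,190),(268,213)],"L2":[(109,164),(211,142),(243,247),(146,265)]},"trL":{"L2":[(352,71),(466,96),(439,208),(334,188)],"R1":[(63,77),(179,97),(173,210),(65,190)],"L1":[(503,2),(617,30),(579,152),(473,129)]}}.items():
    def rs(x):
        c,si=np.cos(x[2]),np.sin(x[2]); P=np.c_[x[0]+S[:,0]*c-S[:,1]*si,x[1]+S[:,0]*si+S[:,1]*c,np.full(4,x[3])]
        return np.concatenate([(proj("wrist",V[k],P)-[s(k,*u)[1] for u in C[k]]).ravel() for k in C])
    f=least_squares(rs,[.6,.25,0,.01]); print(nm,f.x.round(4),np.sqrt(np.mean(f.fun**2)).round(2)); R_[nm]=f.x.tolist()
json.dump(R_,open("pos.json","w"))
E
python3 - <<'E'
import cv2
im=cv2.imread("pics/side0.png")[285:320,315:355]; cv2.imwrite("pics/so.png",cv2.resize(im,None,fx=8,fy=8,interpolation=cv2.INTER_CUBIC))
E
```

```text
brk [ 0.4353  0.1099 -1.8659  0.0116] rms px 0.54
link h1 [0.3767 0.251  0.0139] err 0.0002
link h2 [0.3812 0.1908 0.0136] err 0.0
dist 0.06038246218892412
link [ 0.379   0.2209 -1.4964  0.0138]
eye [ 0.445  -0.1115  0.0624] err 0.0015
obj z.06 [ 0.3937 -0.2411  0.06  ]
side proj [[334.71301934 294.50326478]] top [[399.0646313  249.22747495]]
wide [ 0.6203 -0.1368  0.0061] err 0.0006
nar [ 0.5296 -0.3784  0.009 ] err 0.0003
trB [0.5559 0.3892 0.1917 0.0055] 0.56
trL [ 0.6195  0.1588 -0.1946  0.0074] 0.89
```

View pics/so.png

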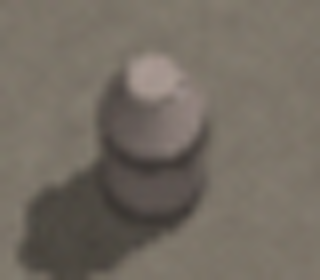

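The objective's nose in the side view is at (334.0,294.7). I predicted (334.7,294.5) for z = 0.06, so height and position agree. I'll start with the eyepiece.

```bash
cat > pp.py <<'E'
from h import *
P=json.load(open("pos.json"))
Z=.12
def pick(x,y,z,yaw,op=1.0):
    command_gripper(op); move_pose([x,y,Z],q(yaw)); movel([x,y,z+.05],v=.2)
    print("touch down",movel([x,y,z],v=.08,until_force=8),np.round(get_tcp_pos(),4))
    command_gripper(0); movel([x,y,z+.02],v=.06); movel([x,y,Z],v=.2)
    print("held width mm",88*get_grip_width(),"force",get_finger_force(),"t",get_time())
def place(x,y,z,yaw,op):
    move_pose([x,y,Z],q(yaw)); movel([x,y,z+.025],v=.2)
    print("contact",movel([x,y,z-.002],v=.03,until_force=4),np.round(get_tcp_pos(),4))
    command_gripper(op); movel([x,y,z+.03],v=.08); movel([x,y,.15],v=.25); print("t",get_time())
E
python3 - <<'E'
from pp import *
e=P["eye"]; w=P["wide"]
pick(e[0],e[1],.014,0); place(w[0],w[1],.018,0,.75)
o=P["obj"]; move_pose([o[0]-.0,o[1],.14],q(0)); wait(.1); shot("wrist","o1")
im=cv2.imread("pics/o1.png"); cv2.imwrite("pics/o1b.png",cv2.resize(im,(800,500)))
print(proj("wrist",wristT(),[o,[o[0],o[1],0]])*1.25)
E
```

```text
touch down False [ 0.4452 -0.1116  0.0142]
held width mm 44.37535273104524 force 29.999788105487823 t 9.2917
contact True [ 0.62   -0.1367  0.0179]
t 12.9833
[[394.56077536 262.13914452]
 [394.6198721  236.12006765]]
```

View pics/o1b.png

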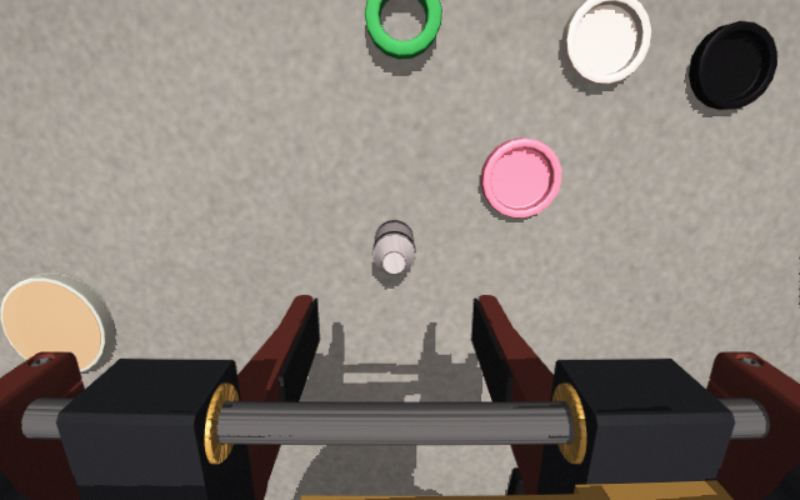

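The nose is at (393,263), predicted at (394.6,262.1), so the position is right to within 1 mm. I'll carry on with the objective, then the bracket, then check.

Run:
```python
from pp import *
o=P["obj"]; n=P["nar"]
pick(o[0],o[1]+.0005,.014,0,.75); place(n[0],n[1],.018,0,.5)
x,y,a,_=P["brk"]
rel=lambda x,y,a,dx,dy:(x+dx*np.cos(a)-dy*np.sin(a),y+dx*np.sin(a)+dy*np.cos(a))
g=rel(x,y,a,-.005,0)
pick(*g,.002,a+np.pi,.5)
shot("side","s1"); 
im=cv2.imread("pics/s1.png")[90:370,180:500]; cv2.imwrite("pics/s1b.png",cv2.resize(im,None,fx=2,fy=2,interpolation=cv2.INTER_CUBIC))
```

```text
touch down False [ 0.3938 -0.2407  0.0142]
held width mm 27.31275380423948 force 29.99989533534972 t 17.55
contact True [ 0.5293 -0.3781  0.018 ]
t 21.2333
touch down False [0.4369 0.1147 0.0022]
held width mm 13.757535007061957 force 29.999228417873383 t 26.2417
```

View pics/s1b.png

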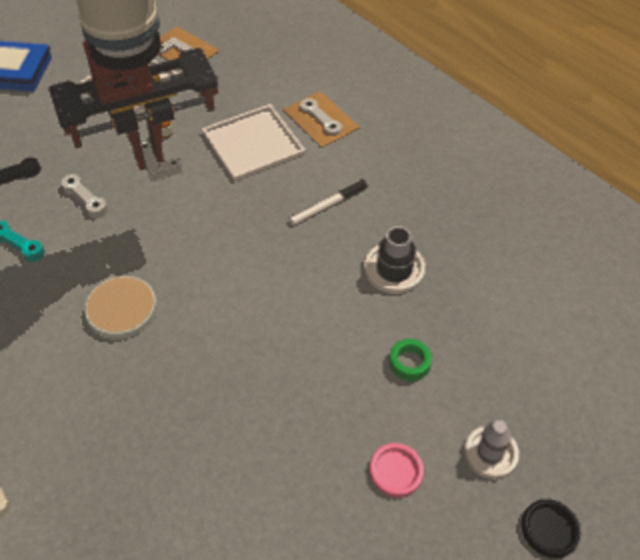

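The eyepiece stands in the wide cup at (397,255) and the objective in the narrow cup at (495,442). The bracket is in the gripper at (163,167). Next: place the bracket, then the link.

Run:
```python
from pp import *
rel=lambda x,y,a,dx,dy:(x+dx*np.cos(a)-dy*np.sin(a),y+dx*np.sin(a)+dy*np.cos(a))
x,y,a,_=P["trB"]; th=a+np.pi/2
place(*rel(x,y,th-np.pi,-.005,-.0125),.006,th,.4)
x,y,a,_=P["link"]; pick(x,y,.002,a+np.pi,.5)
x,y,a,_=P["trL"]; place(x,y,.006,a+np.pi/2,.4)
move_pose([.50,.24,.27],q(0)); wait(.2); shot("wrist","f1")
im=cv2.imread("pics/f1.png")[0:250,60:560]; cv2.imwrite("pics/f1b.png",cv2.resize(im,None,fx=1.6,fy=1.6,interpolation=cv2.INTER_CUBIC))
move_pose([.40,.3,.3],q(0)); print(get_time())
shot("side","s2"); im=cv2.imread("pics/s2.png")[80:370,180:500]; cv2.imwrite("pics/s2b.png",cv2.resize(im,None,fx=2,fy=2,interpolation=cv2.INTER_CUBIC))
```

```text
contact True [0.5423 0.3916 0.0062]
t 30.475
touch down False [0.3792 0.221  0.0023]
held width mm 14.005324123324938 force 29.99725431203842 t 34.7667
contact True [0.6192 0.1587 0.0062]
t 38.7833
40.9833
```

View pics/f1b.png

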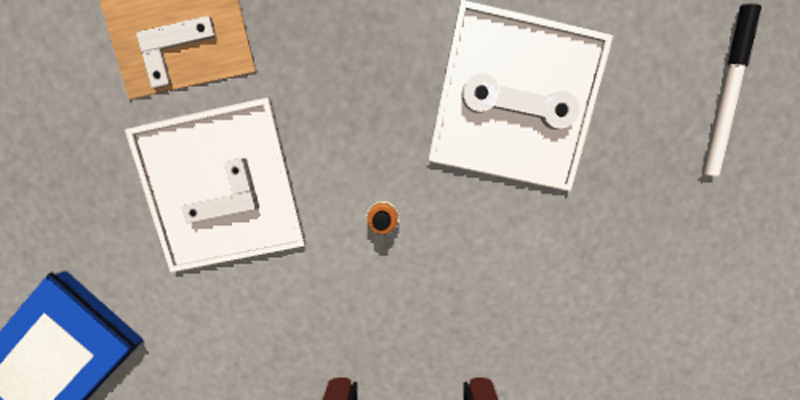

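View pics/s2b.png

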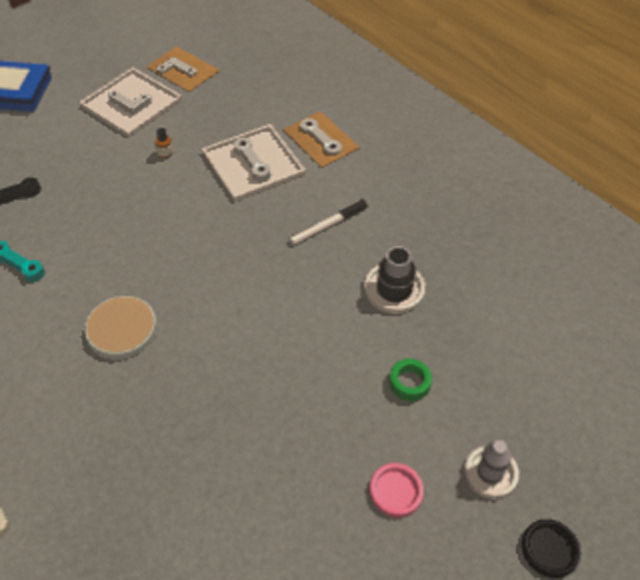

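The bracket at (220,195) in the wrist crop lies on the floor of the L tray, and the link at (521,100) lies on the floor of the dog-bone tray, both clear of the walls. The side view shows the eyepiece at (397,275) and the objective at (495,462) standing in their cups. The robot is clear of everything.

```bash
python3 -c "
from station import *
print(job_done())"
```

```text
the job is handed in; nothing more can be done
None
```

The job is handed in after about 41 s of robot time: the eyepiece and objective stand upright in the wide and narrow white cups, and the bracket and link lie flat in the trays beside their samples, as the last pictures showed.

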